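Shut the wheel jig and hold its locking pin down

TASK

Swing the jig's open lid down onto the red wheel, then pull the yellow-handled locking pin out of the pocket tray and push it straight down through the hole in the lid and the hole in the base below it, until its collar presses the springy lid fully shut. Finish while still holding the pin pressed down so that the lid stays shut; leave the other two pins, the two loose wheels and the cup where they are.

Things in the scene. Friction and masses are not known exactly. Their poses are not given: they have to be found in the camera images.
- jig: Clamshell jig screwed to the bench: steel base 120 x 170 x 14 mm, two green hinge blocks on its +y side, a green 40 x 40 mm block with the pin hole on its -y side. Origin: on the bench under the centre of the wheel nest; z up; hinge axis parallel to x at y = +60 mm, z = 50 mm; pin holes at x = 0, y = -65 mm. The nest is a round sprung cradle that sinks 4 mm as the lid is pressed shut.
- lid (a joint): Angle (rad) of the aluminium lid: 0 = fully shut, level (hard stop); 1.57 = upright; stop at 1.58. Open, it stands on the jig's +y side and closes towards -y. A stiffish hinge holds it above about 1 rad; below about 0.7 it sinks by its weight and rests on the wheel ajar at about 0.08, held up by the sprung cradle. To press it fully shut at its hole takes about 7 N.
- lid_hinge (a point): Point on the lid's hinge axis, at its middle, 50 mm above the bench; fixed. The lid is a frame 10 mm thick, centre plane through this axis (shut: z = 45 to 55 mm), 110 mm wide along the jig's x. Its front rail spans 85 to 105 mm from the axis, a 24 mm wide bar runs down its middle, and at the middle a 40 mm wide tongue with the hole reaches out to 145 mm.
- lid_hole (a point): Centre of the 14 mm wide hole through the lid's tongue, on the lid's outer face (the upper face when shut), 125 mm from the hinge axis; moves with the lid. The lid is 10 mm thick here.
- jig_hole (a point): Centre of the mouth of the 13 mm wide, 29 mm deep vertical hole in the base's green block, 43 mm above the bench, right under the lid's hole when the lid is shut. Fixed to the jig.
- pin: Yellow-handled locking pin, 82 mm long, about 60 g. Origin: centre of its lower tip; z up along the pin. Steel shaft 10 mm thick up to 38 mm (lowest 8 mm tapered to 6 mm), collar 24 mm wide from 38 to 42 mm, round handle 16 mm thick from 42 to 82 mm. Hangs upright by its collar in a tray pocket, tip 4 mm above the bench; seated with the lid shut, tip 17 mm above the bench.
- pin_blue: Pin like the yellow one but with a blue handle and a 13 mm shaft, too thick for the jig, in another pocket; leave alone. Origin: centre of its lower tip.
- pin_black: Pin like the blue one but with a black handle, in another pocket; leave alone. Origin: centre of its lower tip.
- tray: Grey pocket tray 190 (x) x 70 (y) x 42 mm (z), fixed to the bench; three round pockets 16.5 mm wide in a row along its x at -60, 0 and +60 mm, one pin in each, in any order. Origin: centre of its underside.
- wheel: Dark red wheel, 80 mm across, 21 mm thick, 120 g, lying in the jig on the sprung cradle (underside 20 mm above the bench) between four brass posts. Origin: centre of its underside.
- wheel_a: Loose red wheel like it, flat on the bench; leave alone. Origin: centre of its underside.
- wheel_b: Another loose red wheel flat on the bench; leave alone. Origin: centre of its underside.
- cup: White plastic mixing cup, 80 mm across, 90 mm tall, standing on the bench; leave alone. Origin: centre of its underside.
Not all that is in view belongs to the job. Leave any green or grey look-alike of the wheel alone.

How it is judged:
By the outcome, as a careful person would: the job done as asked, in the order asked, and still so for the second after the job is handed in, while the arm keeps its last pose, push and grip.
It also fails if it takes over 61 s, if anything falls off the work surface, if the arm or the gripper's body presses on something with over 40 N, if the wrist force passes 120 N, or if a joint passes its speed limit or range.

ROBOT

A 7-joint arm with a two-finger parallel gripper is mounted at the origin on the work surface. World frame = base frame: x ahead of the robot, y to its left, z up, the work surface at z = 0. Lengths are in m, angles in rad, forces in N, time in s.
With the tool pointing down it reaches from about 0.35 to 0.9 m from the base axis. Payload 8.1 kg.
Tool frame: the origin (TCP) lies at the centre of the arm's flange, where the gripper is bolted on; the fingertips stand 178 mm ahead of it and the grasp point (between the pads) lies 159 mm ahead of it; z points along the fingers, y is the direction in which the jaws open and shut (so a half turn about z gives the same grasp; the last joint's range is limited). The gripper opens to 92 mm and grips with 3 to 60 N. Pads are 19 mm wide; open, the fingers measure 130 mm over their backs; the gripper's body (75 mm by 190 mm) begins 47 mm behind the grasp point.
Start: joints at [1.103, 0.434, 0.025, 1.573, -0.012, 1.134, -0.075], TCP at [0.223, -0.584, 0.405] pointing down, gripper open.
Joint ranges: [-2.62, 2.62], [-0.44, 2.09], [-1.27, 1.32], [0.08, 2.57], [-1.32, 4.46], [0.12, 2], [-2.74, 2.74]. Speed limits (rad/s): [2.22, 2.22, 3.01, 3.01, 3.14, 3.14, 3.14].

INTERFACE

Orientations are given as a rotation vector (axis times angle).
In Python, from cell import arm, get_image, camera_model gives the robot as it stands. The module is installed in compiled form; this text tells all that it offers.
- The arm moves only by the shell command python3 -m pendant 'ROWS' [FORCE]. ROWS is JSON, a list that holds one entry, the list of rows, each a list of 7 numbers: the shift along the tool's x, y, z in mm, then the turn, a rotation vector about the tool's x, y, z in rad, then the closure, from -1 (fully open) to 1 (shut). In form: [[[x, y, z, rx, ry, rz, hand], ...]]. A call has 1 to 20 rows; each row is the pose to reach, as a shift and turn from the pose commanded when the call began, along the tool's axes at that moment; what a row does not reach only later rows make up. A row lasts 1/8 s, in which the tool goes at most 62.5 mm and 10.7 degrees, less where a joint would pass 70% of its speed; a pose out of reach is approached as far as the arm can. A call with a gripper value outside its range is refused whole. The fingers move at their own pace and stop on an object; FORCE is the grip in N (left out, the last holds). Time passes only in rows, so rows that repeat a pose let the fingers close. It gives the time, the measured TCP pose, the force and the opening at its end, in the units of the state.
- arm.observe(): the state, without advancing time (a new reading comes with each control period).
- get_image(name): name is "scene" or "top" or "wrist"; returns the picture (420x560x3 uint8, red, green, blue); there is no depth.
- camera_model(name): a dict with "fx", "fy", "cx", "cy" (pixels), "position" and "orientation" of the camera in the world; the wrist camera has in their place "T_tool_cam" (4x4, takes a point from camera to tool coordinates, whose origin is the TCP and whose axes are the flange's). Camera axes: x right, y down, z forward; pixel columns grow to the right and rows downward; lengths in m; the calibration is good to about 2 mm. A picture is of the moment at which its call begins: read the wrist's pose just before it. camera_model takes no time and is no camera call.
- arm.sign_off(): hands the job in, once; it reports no verdict.
The state is a dict: "clock": time; "joints": joint angles; "dq": joint speeds; "joint_efforts": joint torques, N m; "position": TCP position; "ee_rot": TCP orientation; "force": force on the tool from outside, world axes, zero at the start; "ft_torque": the same for the moment, N m; "width": opening from 0.0 (shut) to 1.0 (fully open).
Only numpy, scipy, OpenCV 4.12 (cv2) and the standard library are available. Lean on these libraries where they do the work, as an engineer would, in place of code of your own. Each camera call takes 0.05 s, during which the arm holds its last target.

## Working session

There is one attempt and no reset: what is moved stays moved. The work goes in short steps, Python scripts to look and compute and a shell command to move; the robot and the scene stay as the last step left them, time stands still between calls to the robot, and variables do not carry over. Pictures are saved under pics/ and viewed, and the job is handed in when it is done.

```bash
mkdir -p pics; python3 - <<'E'
from cell import arm,get_image,camera_model
import cv2
s=arm.observe();print(s)
for n in ["scene","top","wrist"]:
    cv2.imwrite(f"pics/{n}0.png",get_image(n)[:,:,::-1]);print(n,camera_model(n))
E
```

```text
{'clock': 0.0, 'joints': array([ 1.10337932,  0.43520323,  0.02499949,  1.57411423, -0.01160146,
        1.13399575, -0.07509222]), 'dq': array([-6.97659949e-04, -6.56607154e-04,  9.27064439e-04,  1.35832910e-03,
        3.28689998e-04,  2.56327962e-05,  2.13551376e-04]), 'joint_efforts': array([ 1.96564863e-03, -6.67851591e+01,  9.85987298e-01, -3.14454424e+01,
       -6.05346495e-02,  4.29122290e-02,  1.21552316e-04]), 'position': array([ 0.22285765, -0.58365988,  0.40395071]), 'ee_rot': array([-3.08800791e+00, -5.69471787e-01,  6.81793014e-04]), 'force': array([0.02422255, 0.20116399, 0.37576755]), 'ft_torque': array([-0.01508726, -0.04345549, -0.04917975]), 'width': 1.0033129356333772}
scene {'fx': 440.3725578109157, 'fy': 440.3725578109157, 'cx': 283.86452016963824, 'cy': 208.16392394130207, 'position': array([ 0.88485918, -0.54375959,  0.60930653]), 'orientation': array([-2.20332003, -0.60103078,  0.30163585])}
top {'fx': 512.7793839793624, 'fy': 512.7793839793624, 'cx': 275.81531231049894, 'cy': 213.39545613511388, 'position': array([ 0.46430188, -0.01241786,  1.06415058]), 'orientation': array([-2.18430135,  2.14292778, -0.11826486])}
wrist {'fx': 300.204556832822, 'fy': 300.204556832822, 'cx': 284.9710926533511, 'cy': 209.09182789619368, 'T_tool_cam': array([[ 7.77332930e-04, -9.60562080e-01, -2.78064535e-01,
         7.56409506e-02],
       [ 9.99999280e-01,  1.00102862e-03, -6.62500038e-04,
        -1.28906891e-03],
       [ 9.14722973e-04, -2.78063819e-01,  9.60562166e-01,
         2.02632627e-02],
       [ 0.00000000e+00,  0.00000000e+00,  0.00000000e+00,
         1.00000000e+00]])}
```

View pics/scene0.png

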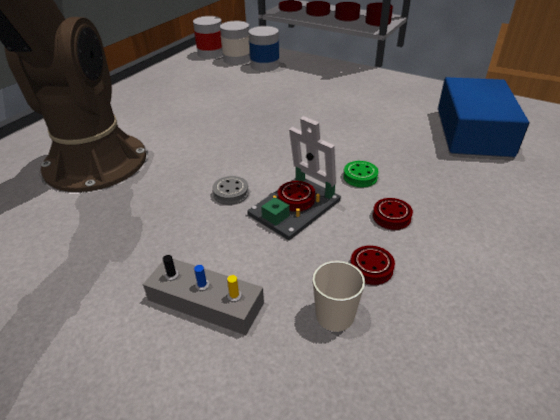

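View pics/top0.png

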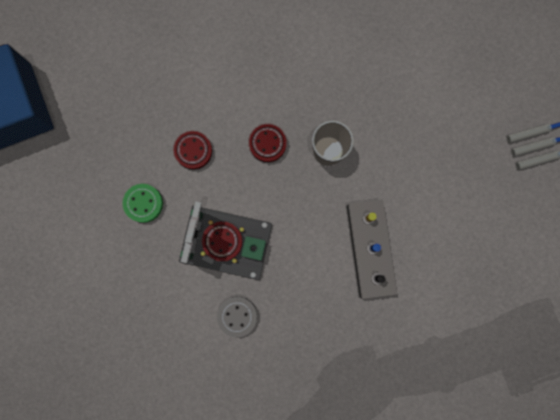

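View pics/wrist0.png

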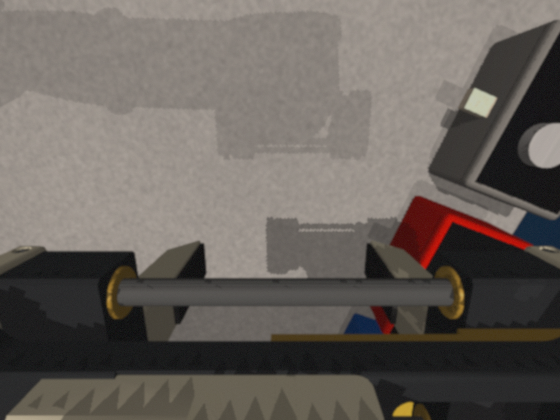

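```bash
cat > h.py <<'E'
from cell import arm,get_image,camera_model
import cv2,numpy as np
from scipy.spatial.transform import Rotation as R
def cam(n,s=None):
    m=camera_model(n)
    if n=="wrist":
        T=m["T_tool_cam"];Rt=R.from_rotvec(s["ee_rot"]).as_matrix()
        return m,Rt@T[:3,3]+s["position"],Rt@T[:3,:3]
    return m,np.array(m["position"]),R.from_rotvec(m["orientation"]).as_matrix()
def ray(n,u,v,z,s=None):
    m,p,Q=cam(n,s)
    d=Q@np.array([(u-m["cx"])/m["fx"],(v-m["cy"])/m["fy"],1])
    return p+d*(z-p[2])/d[2]
def proj(n,P,s=None):
    m,p,Q=cam(n,s);c=Q.T@(np.array(P)-p)
    return np.array([m["fx"]*c[0]/c[2]+m["cx"],m["fy"]*c[1]/c[2]+m["cy"]])
def two(n1,uv1,n2,uv2):
    A=[];b=[]
    ps=[]
    for n,(u,v) in((n1,uv1),(n2,uv2)):
        m,p,Q=cam(n);d=Q@np.array([(u-m["cx"])/m["fx"],(v-m["cy"])/m["fy"],1]);d/=np.linalg.norm(d)
        M=np.eye(3)-np.outer(d,d);A.append(M);b.append(M@p)
    x=np.linalg.lstsq(np.vstack(A),np.hstack(b),rcond=None)[0]
    return x,np.linalg.norm(np.vstack(A)@x-np.hstack(b))
def mask(im,lo,hi):
    h=cv2.cvtColor(im,cv2.COLOR_RGB2HSV)
    return cv2.inRange(h,lo,hi)
def blobs(m,amin=15):
    n,l,st,c=cv2.connectedComponentsWithStats(m)
    return [(st[i].tolist(),c[i].round(1).tolist()) for i in range(1,n) if st[i][4]>=amin]
E
python3 - <<'E'
from h import *
for n in["top","scene"]:
    im=cv2.imread(f"pics/{n}0.png")[:,:,::-1].copy()
    for nm,lo,hi in(("yellow",(22,150,90),(35,255,255)),("green",(50,80,30),(90,255,255)),("blue",(105,150,60),(125,255,255))):
        print(n,nm,blobs(mask(im,lo,hi)))
im=cv2.imread("pics/top0.png")
a=cv2.resize(im[190:310,160:400],None,fx=3.3,fy=3.3,interpolation=cv2.INTER_CUBIC)
cv2.imwrite("pics/topc.png",a)
im=cv2.imread("pics/scene0.png")
cv2.imwrite("pics/scenec.png",cv2.resize(im[105:335,140:410],None,fx=2.6,fy=2.6,interpolation=cv2.INTER_CUBIC))
E
```

```text
top yellow [([368, 214, 7, 6, 30], [371.3, 216.5])]
top green [([123, 184, 40, 39, 1145], [142.4, 202.7]), ([242, 237, 23, 23, 370], [253.2, 248.2])]
top blue [([0, 45, 33, 83, 1662], [11.2, 91.1]), ([552, 123, 8, 5, 25], [555.6, 125.2]), ([372, 245, 8, 6, 43], [375.6, 247.6])]
scene yellow [([227, 275, 12, 23, 189], [232.8, 285.7])]
scene green [([344, 160, 35, 28, 771], [360.4, 173.5]), ([296, 168, 9, 13, 87], [299.5, 174.6]), ([325, 182, 10, 17, 115], [329.0, 190.4]), ([262, 198, 27, 27, 537], [274.9, 210.8])]
scene blue [([445, 77, 84, 47, 2804], [484.2, 100.6]), ([194, 265, 12, 22, 181], [200.0, 275.3])]
```

View pics/topc.png

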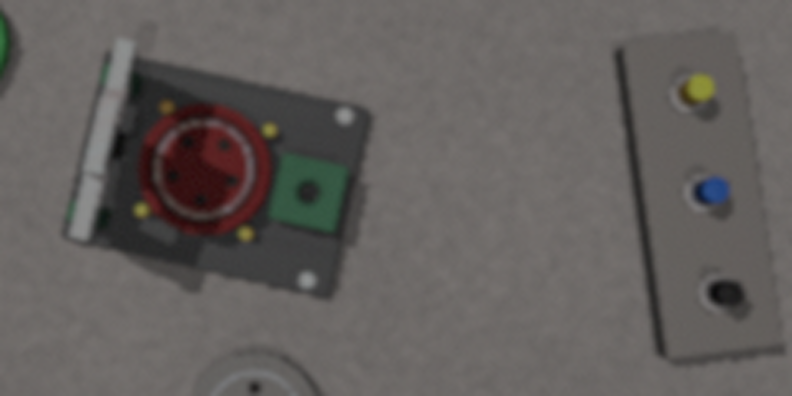

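View pics/scenec.png

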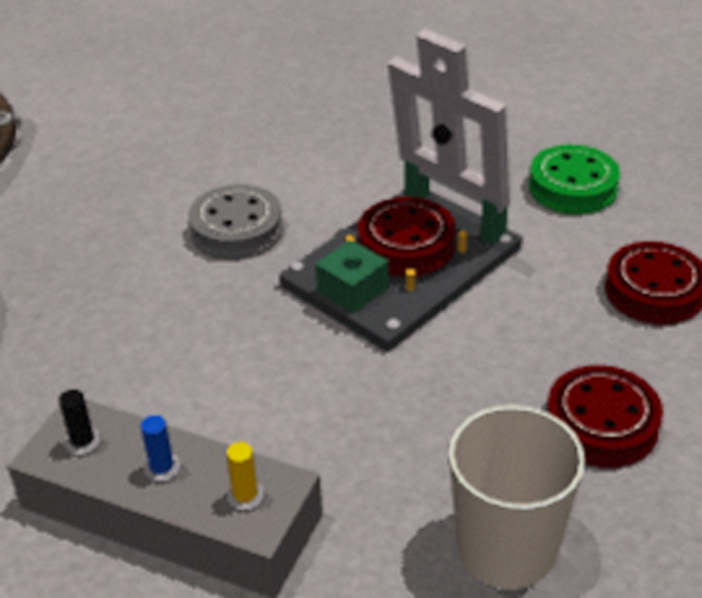

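```bash
python3 - <<'E'
from h import *
np.set_printoptions(precision=4,suppress=True)
f=lambda u,v:(u/3.3+160-.35,v/3.3+190-.35)
g=lambda u,v:(u/2.6+140-.3,v/2.6+105-.3)
for nm,uv,z in(("hole",(307,192),.043),("screw+",(345,116),.016),("screw-",(307,280),.016),("yel",(701,87),.086),("blu",(714,190),.086),("blk",(727,292),.086),("wheel",(203,168),.041),
 ("blk TL",(284,152),.043),("BTR",(348,167),.043),("BBR",(334,233),.043),("BBL",(269,219),.043),("trayTL",(617,47),.042),("trayTR",(737,30),.042),("trayBR",(784,350),.042),("trayBL",(664,360),.042),("lidtop a",(125,40),.155),("lidtop b",(80,240),.155)):
    print(nm,ray("top",*f(*uv),z))
print("scene hole",ray("scene",*g(352,263),.043),"yel",ray("scene",*g(240,452),.086))
print("two lidhole",two("scene",g(440,66),"top",f(93,142)))
print(two("scene",g(352,263),"top",f(307,192)),two("scene",g(240,452),"top",f(701,87)))
E
```

```text
hole [0.508  0.0349 0.043 ]
screw+ [0.5568 0.0137 0.016 ]
screw- [0.4552 0.0349 0.016 ]
yel [ 0.5715 -0.1946  0.086 ]
blu [ 0.5118 -0.202   0.086 ]
blk [ 0.4535 -0.2093  0.086 ]
wheel [0.5214 0.0982 0.041 ]
blk TL [0.5319 0.0494 0.043 ]
BTR [0.5236 0.0105 0.043 ]
BBR [0.4837 0.0181 0.043 ]
BBL [0.4914 0.0574 0.043 ]
trayTL [ 0.5999 -0.1517  0.042 ]
trayTR [ 0.6117 -0.2248  0.042 ]
trayBR [ 0.4193 -0.2521  0.042 ]
trayBL [ 0.4121 -0.1804  0.042 ]
lidtop a [0.5836 0.1303 0.155 ]
lidtop b [0.4753 0.1505 0.155 ]
scene hole [0.5094 0.0319 0.043 ] yel [ 0.5735 -0.1969  0.086 ]
two lidhole (array([0.5258, 0.1427, 0.1664]), np.float64(0.002155412406464455))
(array([0.5079, 0.0348, 0.0403]), np.float64(0.0004871078421849601)) (array([ 0.5718, -0.1951,  0.0832]), np.float64(4.140927801750009e-05))
```

```bash
cat >> h.py <<'E'
def rel(xyz,psi,s=None):
    s=s or arm.observe()
    Rc=R.from_rotvec(s["ee_rot"])
    c,n=np.cos(psi),np.sin(psi)
    Rt=R.from_matrix(np.array([[c,n,0],[n,-c,0],[0,0,-1]]))
    print("shift mm",(Rc.inv().apply(np.array(xyz)-s["position"])*1000).round(1),"rot",(Rc.inv()*Rt).as_rotvec().round(3),"clock",s["clock"])
E
python3 - <<'E'
from h import *
rel([.542,.198,.425],np.radians(-12)); rel([.542,.198,.343],np.radians(-12))
print("cup",ray("top",332,138,.09), "cup",ray("top",334,150,.0))
E
```

```text
shift mm [ 576.9 -616.5  -20.2] rot [-0.001  0.     0.574] clock 0.15
shift mm [ 576.9 -616.4   61.8] rot [-0.001  0.     0.574] clock 0.15
cup [ 0.72205562 -0.11622317  0.09      ] cup [ 0.71996244 -0.1302296   0.        ]
```

```bash
python3 -m pendant '[[[0,0,-20,0,0,0,1],[577,-616,-20,-0.001,0,0.574,1],[577,-616,-20,-0.001,0,0.574,1],[577,-616,-20,-0.001,0,0.574,1],[577,-616,-20,-0.001,0,0.574,1],[577,-616,-20,-0.001,0,0.574,1],[577,-616,-20,-0.001,0,0.574,1],[577,-616,-20,-0.001,0,0.574,1],[577,-616,-20,-0.001,0,0.574,1],[577,-616,-20,-0.001,0,0.574,1],[577,-616,-20,-0.001,0,0.574,1],[577,-616,-20,-0.001,0,0.574,1],[577,-616,-20,-0.001,0,0.574,1],[577,-616,-20,-0.001,0,0.574,1],[577,-616,-20,-0.001,0,0.574,1],[577,-616,-20,-0.001,0,0.574,1],[577,-616,-20,-0.001,0,0.574,1],[577,-616,-20,-0.001,0,0.574,1],[577,-616,-20,-0.001,0,0.574,1],[577,-616,-20,-0.001,0,0.574,1]]]' 20; python3 - <<'E'
from h import *
np.set_printoptions(precision=4,suppress=True)
s=arm.observe();print(s["joints"],s["position"],s["width"]);rel([.542,.198,.343],np.radians(-12))
for n in["scene","wrist"]: cv2.imwrite(f"pics/{n}1.png",get_image(n)[:,:,::-1])
E
```

```text
clock: 2.65
position: [0.5422, 0.1968, 0.4249]
ee_rot: [3.123, -0.329, 0.001]
force: [-0.1, -0.1, -0.1]
width: 0.007
[-0.1633  0.3725 -0.3804  1.6403  0.1494  1.1576 -2.3612] [0.5422 0.1968 0.4249] 0.006581550874252827
shift mm [-0.6 -1.2 81.9] rot [ 0.001 -0.001 -0.001] clock 2.65
```

View pics/scene1.png

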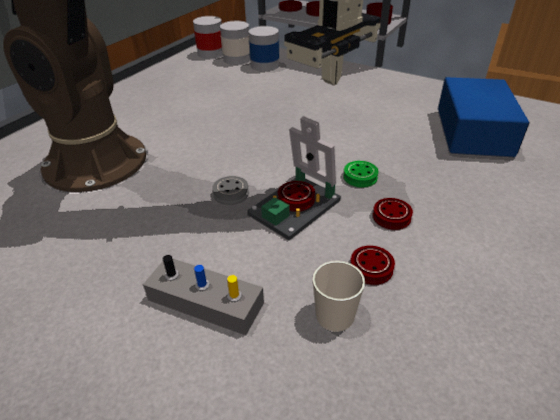

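View pics/wrist1.png

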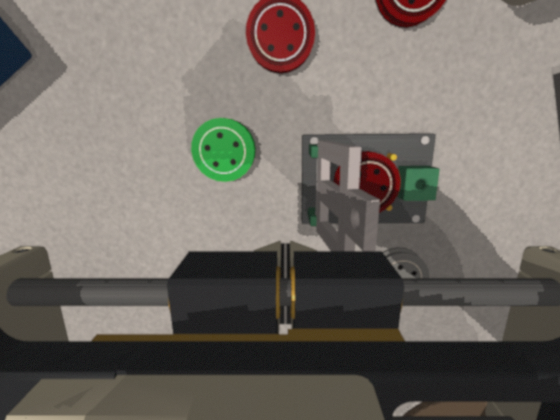

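```bash
python3 - <<'E'
from h import *
np.set_printoptions(precision=4,suppress=True)
s=arm.observe()
print(ray("wrist",422,184,.043,s),ray("wrist",427,140,.016,s),ray("wrist",417,219,.016,s),ray("wrist",313,141,.016,s),ray("wrist",312,222,.016,s))
im=cv2.imread("pics/wrist1.png")
cv2.imwrite("pics/w1c.png",cv2.resize(im[110:290,270:470],None,fx=3.3,fy=3.3,interpolation=cv2.INTER_CUBIC))
T=s["position"]+[0,0,-.178];print(proj("scene",T))
E
```

```text
[0.5098 0.0338 0.043 ] [0.5574 0.0117 0.016 ] [0.4547 0.0333 0.016 ] [0.586  0.1529 0.016 ] [0.4801 0.1739 0.016 ]
[331.399   83.2206]
```

View pics/w1c.png

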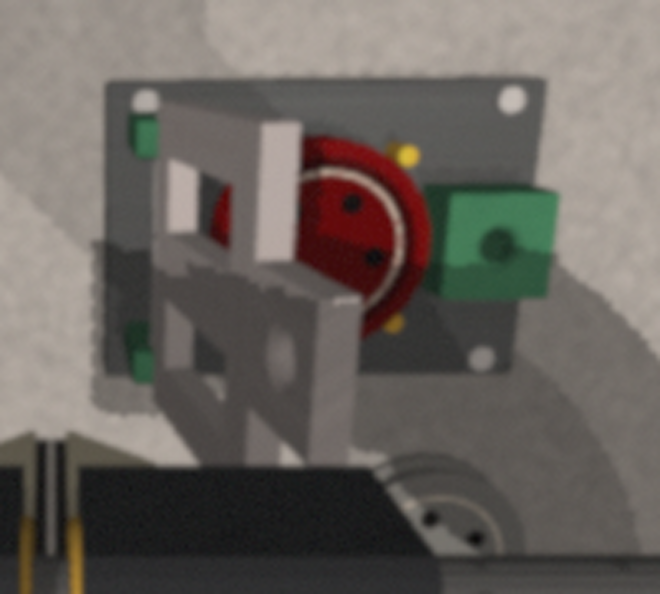

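```bash
python3 -m pendant '[[[0,-1,40,0,0,0,1],[0,-1,82,0,0,0,1],[0,-1,82,0,0,0,1],[0,8,82,0,0,0,1],[0,17,82,0,0,0,1],[0,26,83,0,0,0,1],[0,34,84,0,0,0,1],[0,42,85,0,0,0,1],[0,50,86,0,0,0,1],[0,58,88,0,0,0,1],[0,65,91,0,0,0,1],[0,73,94,0,0,0,1],[0,80,97,0,0,0,1],[0,80,97,0,0,0,1]]]'; python3 - <<'E'
from h import *
for n in["scene","wrist"]: cv2.imwrite(f"pics/{n}2.png",get_image(n)[:,:,::-1])
E
```

```text
clock: 4.5
position: [0.5255, 0.1183, 0.3274]
ee_rot: [3.123, -0.33, -0.001]
force: [-0.7, 0.8, -0.1]
width: 0.009
```

View pics/scene2.png

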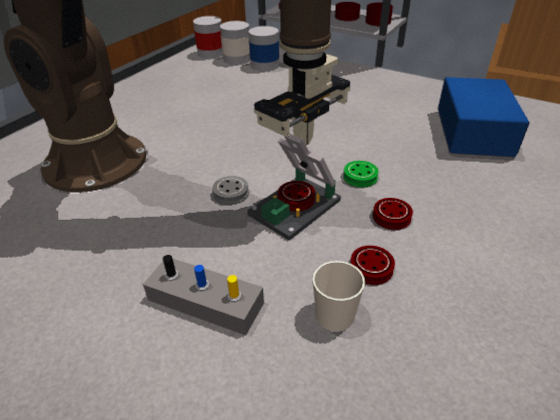

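View pics/wrist2.png

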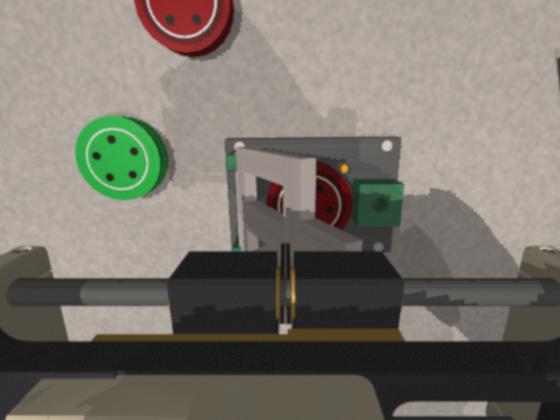

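```bash
python3 -m pendant '[[[0,6,4,0,0,0,1],[0,13,9,0,0,0,1],[0,19,14,0,0,0,1],[0,25,20,0,0,0,1],[0,30,26,0,0,0,1],[0,35,32,0,0,0,1],[0,40,40,0,0,0,1],[0,45,49,0,0,0,1],[0,50,60,0,0,0,1],[0,53,70,0,0,0,1],[0,53,70,0,0,0,1]]]'; python3 - <<'E'
from h import *
for n in["scene","wrist"]: cv2.imwrite(f"pics/{n}3.png",get_image(n)[:,:,::-1])
E
```

```text
clock: 5.98
position: [0.5143, 0.0668, 0.2569]
ee_rot: [3.123, -0.328, -0.002]
force: [-0.1, -0.2, 0.8]
width: 0.005
```

View pics/scene3.png

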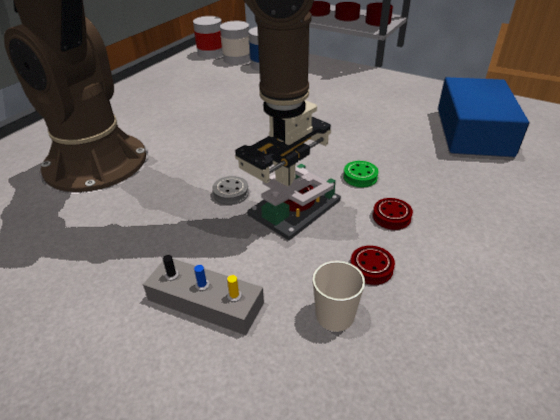

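View pics/wrist3.png

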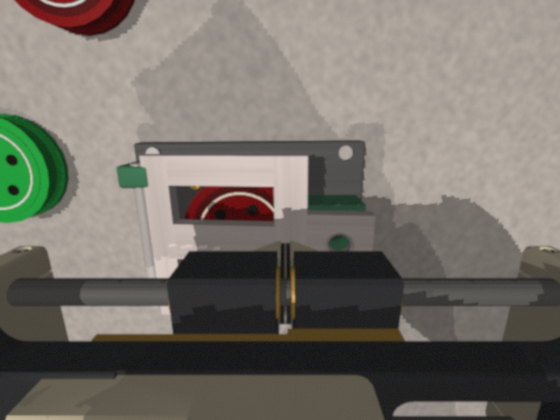

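```bash
python3 - <<'E'
from h import *
a=np.radians(7.1)
rel([.5715-.07*np.cos(a),-.1955-.07*np.sin(a),.36],a)
E
```

```text
shift mm [  43.9  268.3 -101.9] rot [ 0.001 -0.    -0.333] clock 6.075
```

```bash
python3 -m pendant '[[[0,0,-60,0,0,0,1],[0,0,-102,0,0,0,1],[20,60,-102,0,0,-0.1,1],[44,120,-102,0,0,-0.2,0],[44,180,-102,0,0,-0.333,0],[44,240,-102,0.001,0,-0.333,0],[44,268,-102,0.001,0,-0.333,0],[44,268,-102,0.001,0,-0.333,0],[44,268,-102,0.001,0,-0.333,0],[44,268,-102,0.001,0,-0.333,0]]]'; python3 - <<'E'
from h import *
np.set_printoptions(precision=4,suppress=True)
s=arm.observe();print(s["position"],s["joints"],s["width"],s["clock"])
for n in["scene","wrist","top"]: cv2.imwrite(f"pics/{n}4.png",get_image(n)[:,:,::-1])
im=cv2.imread("pics/wrist4.png")[:,:,::-1].copy()
print(blobs(mask(im,(22,150,90),(35,255,255))))
E
```

```text
clock: 7.32
position: [0.5025, -0.2025, 0.3603]
ee_rot: [-3.135, -0.198, -0.001]
force: [0.8, 0.2, -0.9]
width: 0.496
[ 0.5025 -0.2025  0.3603] [ 0.549   0.3711 -0.3483  1.8125  0.1486  0.9831 -1.3046] 0.4961796415202665 7.325
[([279, 119, 18, 19, 265], [287.7, 128.0])]
```

View pics/scene4.png

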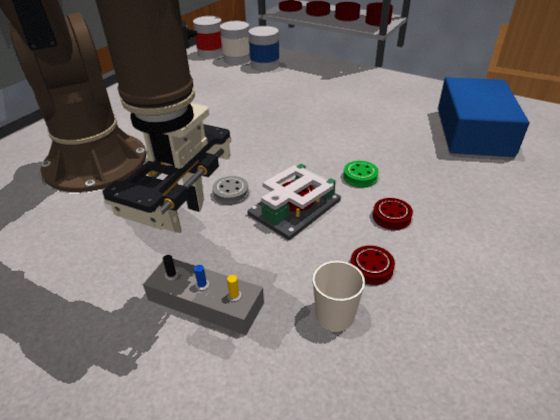

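View pics/wrist4.png

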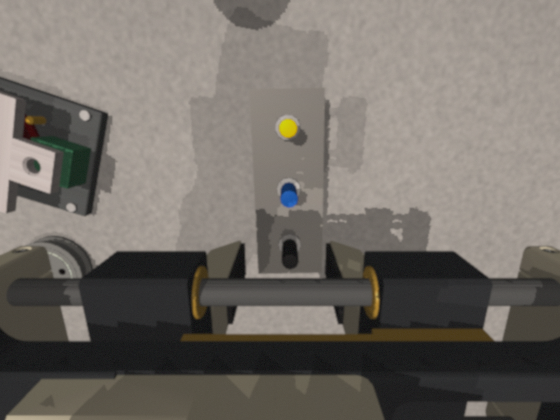

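View pics/top4.png

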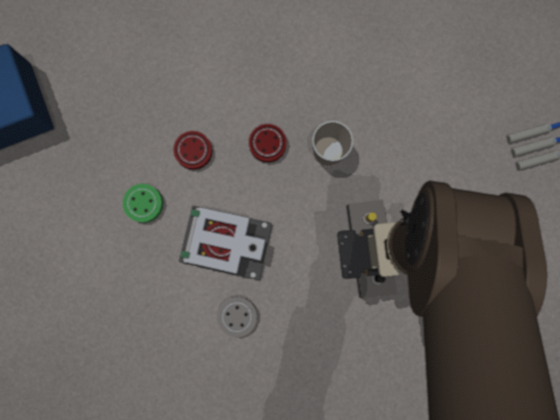

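```bash
python3 - <<'E'
from h import *
np.set_printoptions(precision=4,suppress=True)
s=arm.observe()
p=ray("wrist",288,128,.086,s);print("yel",p)
print(ray("wrist",288,190,.086,s))
for n,box in(("top",(238,236,268,260)),("wrist",(18,150,50,182)),("scene",(262,180,300,215))):
    im=cv2.imread(f"pics/{n}4.png");x0,y0,x1,y1=box
    g=cv2.cvtColor(im[y0:y1,x0:x1],cv2.COLOR_BGR2GRAY)
    cv2.imwrite(f"pics/{n}4h.png",cv2.resize(im[y0:y1,x0:x1],None,fx=12,fy=12,interpolation=cv2.INTER_CUBIC))
    _,m=cv2.threshold(g,0,255,cv2.THRESH_OTSU+cv2.THRESH_BINARY_INV)
    for st,c in blobs(m,8):
        uv=(c[0]+x0,c[1]+y0);print(n,st,uv,ray(n,*uv,.064,s))
rel([.5717,-.1953,.36],np.radians(7.1),s)
E
```

```text
yel [ 0.5726 -0.195   0.086 ]
[ 0.5213 -0.2017  0.086 ]
top [12, 0, 18, 24, 145] (263.6, 246.9) [0.5094 0.0127 0.064 ]
top [11, 8, 8, 8, 47] (252.3, 247.3) [0.5082 0.0347 0.064 ]
top [2, 20, 17, 4, 42] (246.1, 258.0) [0.4872 0.0463 0.064 ]
wrist [6, 8, 17, 16, 197] (32.2, 165.2) [0.51   0.0337 0.064 ]
scene [15, 0, 8, 4, 17] (280.4, 181.1) [0.4901 0.0851 0.064 ]
scene [20, 0, 13, 7, 35] (287.4, 182.9) [0.506  0.0869 0.064 ]
scene [1, 4, 11, 7, 32] (267.2, 187.1) [0.4774 0.0539 0.064 ]
scene [32, 8, 6, 7, 24] (297.4, 191.3) [0.5381 0.0724 0.064 ]
scene [10, 17, 7, 3, 16] (274.8, 197.8) [0.5095 0.0317 0.064 ]
scene [0, 18, 38, 17, 497] (280.9, 207.8) [0.5362 0.0111 0.064 ]
shift mm [69.8  1.   0.2] rot [-0.    -0.     0.002] clock 7.475
```

View pics/top4h.png

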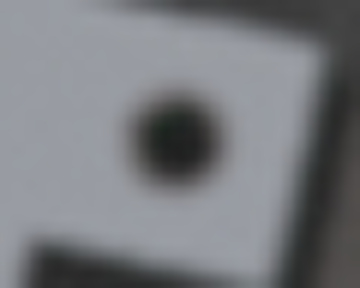

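View pics/scene4h.png

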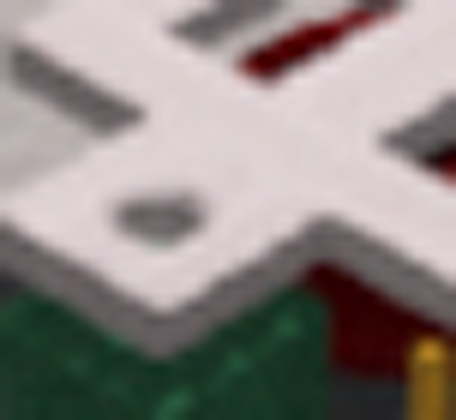

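```bash
python3 -m pendant '[[[35,0,0,0,0,0,0],[70,1,0,0,0,0,0],[70,1,0,0,0,0,0],[70,1,50,0,0,0,0],[70,1,90,0,0,0,0],[70,1,115,0,0,0,0],[70,1,131,0,0,0,0],[70,1,131,0,0,0,0],[70,1,131,0,0,0,1],[70,1,131,0,0,0,1],[70,1,131,0,0,0,1],[70,1,131,0,0,0,1],[70,1,131,0,0,0,1]]]' 35; python3 - <<'E'
from h import *
for n in["scene","wrist"]: cv2.imwrite(f"pics/{n}5.png",get_image(n)[:,:,::-1])
E
```

```text
clock: 9.1
position: [0.5718, -0.1965, 0.2296]
ee_rot: [3.135, 0.194, 0.001]
force: [-1.7, 0.2, 5.8]
width: 0.163
```

View pics/scene5.png

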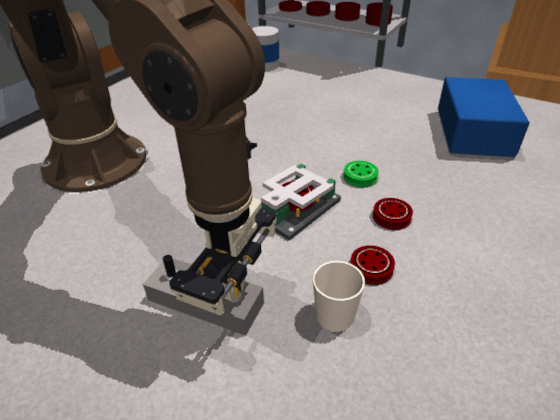

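```bash
python3 -m pendant '[[[0,0,-10,0,0,0,1],[0,0,-25,0,0,0,1],[0,0,-60,0,0,0,1],[0,0,-120,0,0,0,1],[0,0,-120,0,0,0,1]]]'; python3 - <<'E'
from h import *
for n in["scene","wrist"]: cv2.imwrite(f"pics/{n}6.png",get_image(n)[:,:,::-1])
for p in(7,-12): rel([.509,.034,.36],np.radians(p))
E
```

```text
clock: 9.82
position: [0.5732, -0.1963, 0.3551]
ee_rot: [3.133, 0.194, 0.015]
force: [0.0, -0.2, -0.9]
width: 0.163
shift mm [ -33.7 -236.4   -9.9] rot [ 0.001 -0.002  0.001] clock 9.925
shift mm [ -33.7 -236.4   -9.9] rot [ 0.001 -0.002  0.333] clock 9.925
```

View pics/scene6.png

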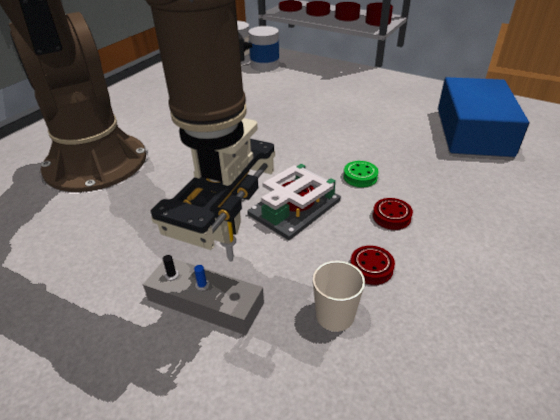

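View pics/wrist6.png

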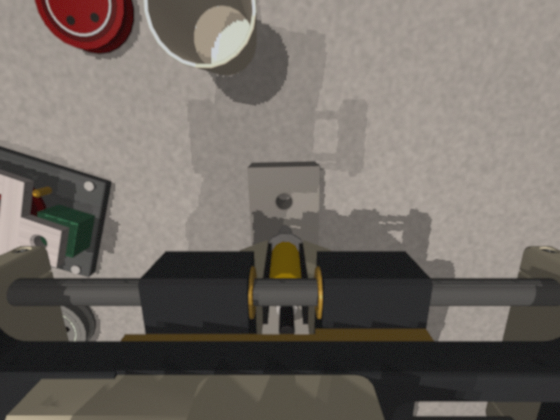

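```bash
python3 -m pendant '[[[-10,-60,-5,0,0,0,1],[-20,-120,-10,0,0,0,1],[-28,-180,-10,0,0,0,1],[-34,-220,-10,0,0,0,1],[-34,-236,-5,0,0,0,1],[-34,-236,20,0,0,0,1],[-34,-236,30,0,0,0,1],[-34,-236,30,0,0,0,1],[-34,-236,30,0,0,0,1]]]'; python3 - <<'E'
from h import *
np.set_printoptions(precision=4,suppress=True)
s=arm.observe();print(s["position"],s["ee_rot"],s["joints"])
for n in["scene","wrist","top"]: cv2.imwrite(f"pics/{n}7.png",get_image(n)[:,:,::-1])
im=cv2.imread("pics/scene7.png");cv2.imwrite("pics/scene7c.png",cv2.resize(im[110:240,220:350],None,fx=4.5,fy=4.5,interpolation=cv2.INTER_CUBIC))
im=cv2.imread("pics/wrist7.png");cv2.imwrite("pics/wrist7c.png",cv2.resize(im[130:350,180:400],None,fx=2.7,fy=2.7,interpolation=cv2.INTER_CUBIC))
Q=R.from_rotvec(s["ee_rot"]).as_matrix()
for h in(.225,.187,.183,.165): print(h,proj("scene",s["position"]+Q@[0,0,h]),proj("wrist",s["position"]+Q@[0,0,h],s))
print(proj("scene",[.509,.034,.064]),proj("wrist",[.509,.034,.064],s),proj("wrist",[.509,.034,.043],s))
E
```

```text
clock: 11.05
position: [0.5091, 0.0331, 0.3195]
ee_rot: [3.136, 0.193, 0.001]
force: [-0.0, -0.2, -0.8]
width: 0.167
[0.5091 0.0331 0.3195] [3.1356 0.1928 0.0008] [ 0.1505  0.3806 -0.4137  1.929   0.1967  0.8705 -1.8121]
0.225 [274.6134 185.1035] [287.0608 230.2928]
0.187 [274.0323 169.019 ] [287.4206 252.0939]
0.183 [273.9692 167.2711] [287.4671 254.911 ]
0.165 [273.6801 159.2706] [287.7039 269.2623]
[275.1834 197.0864] [285.7876 217.6139] [285.7474 210.412 ]
```

View pics/scene7c.png

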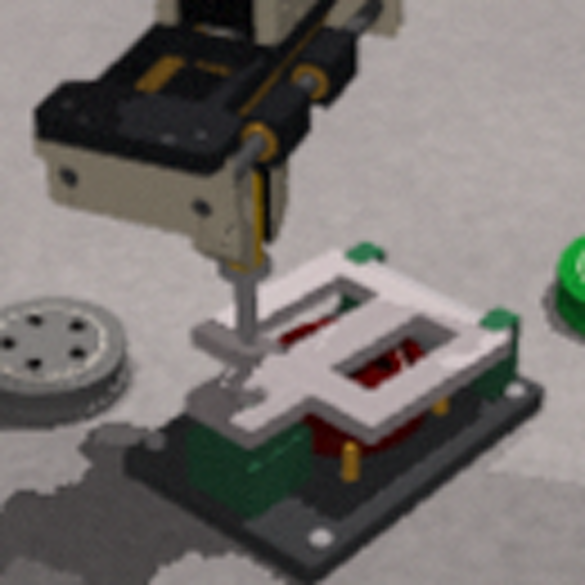

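View pics/wrist7c.png

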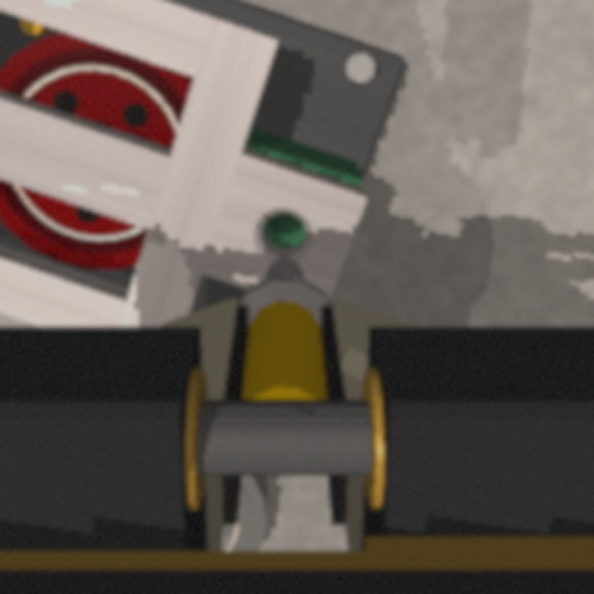

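```bash
python3 -m pendant '[[[0.6,-0.5,10,0,0,0,1],[0.6,-0.5,20,0,0,0,1],[0.6,-0.5,28,0,0,0,1],[0.6,-0.5,34,0,0,0,1],[0.6,-0.5,40,0,0,0,1],[0.6,-0.5,45,0,0,0,1],[0.6,-0.5,45,0,0,0,1]]]'; python3 - <<'E'
from h import *
for n in["scene","wrist"]: cv2.imwrite(f"pics/{n}8.png",get_image(n)[:,:,::-1])
im=cv2.imread("pics/scene8.png");cv2.imwrite("pics/scene8c.png",cv2.resize(im[110:240,220:350],None,fx=4.5,fy=4.5,interpolation=cv2.INTER_CUBIC))
im=cv2.imread("pics/wrist8.png");cv2.imwrite("pics/wrist8c.png",cv2.resize(im[130:350,180:400],None,fx=2.7,fy=2.7,interpolation=cv2.INTER_CUBIC))
s=arm.observe();print(s["force"],s["ft_torque"])
E
```

```text
clock: 12.08
position: [0.5092, 0.0342, 0.2738]
ee_rot: [3.136, 0.194, -0.001]
force: [-0.3, -0.3, 0.3]
width: 0.168
[ 1.0995382  -0.65237057 -0.51038543] [ 0.0468035  -0.04100391 -0.0052063 ]
```

View pics/scene8c.png

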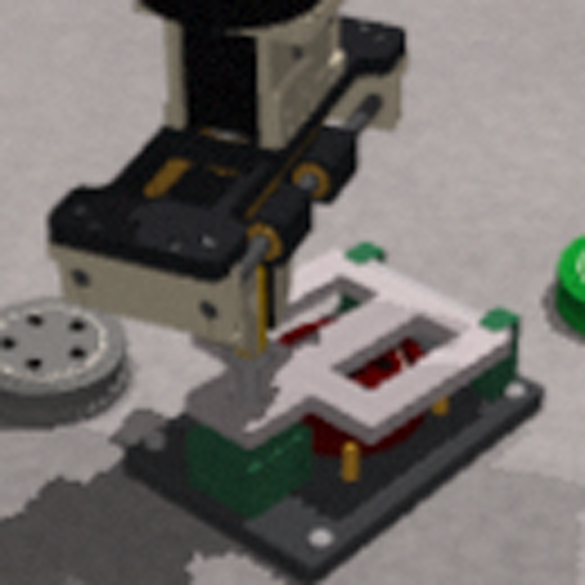

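View pics/wrist8c.png

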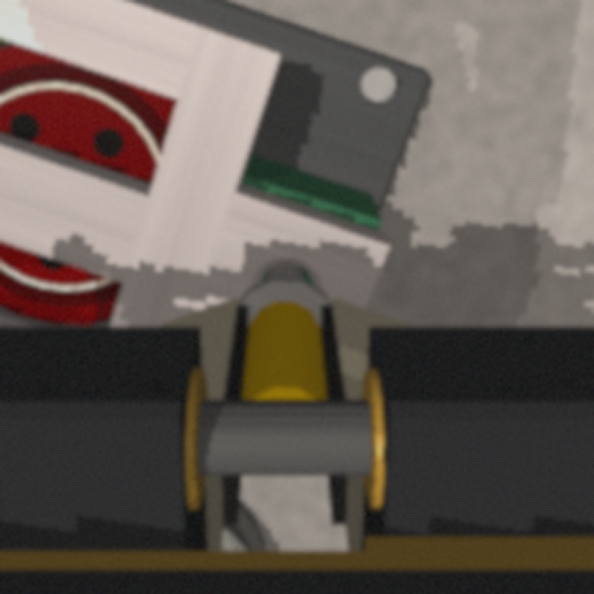

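```bash
python3 -m pendant '[[[0,0,4,0,0,0,1],[0,0,7,0,0,0,1],[0,0,10,0,0,0,1],[0,0,13,0,0,0,1],[0,0,13,0,0,0,1]]]'
```

```text
clock: 12.8
position: [0.5092, 0.0341, 0.2608]
ee_rot: [3.136, 0.194, -0.001]
force: [0.4, 0.8, -1.2]
width: 0.17
```

```bash
python3 -m pendant '[[[0,0,5,0,0,0,1],[0,0,9,0,0,0,1],[0,0,12,0,0,0,1],[0,0,14,0,0,0,1],[0,0,16,0,0,0,1],[0,0,16,0,0,0,1]]]' 50
```

```text
clock: 13.55
position: [0.5094, 0.034, 0.2451]
ee_rot: [3.135, 0.194, 0.0]
force: [-0.6, -2.0, 3.6]
width: 0.161
```

```bash
python3 -m pendant '[[[0,0,1.5,0,0,0,1],[0,0,3,0,0,0,1],[0,0,4,0,0,0,1],[0,0,4,0,0,0,1]]]'; python3 - <<'E'
from h import *
for n in["scene","wrist"]: cv2.imwrite(f"pics/{n}9.png",get_image(n)[:,:,::-1])
im=cv2.imread("pics/scene9.png");cv2.imwrite("pics/scene9c.png",cv2.resize(im[110:240,220:350],None,fx=4.5,fy=4.5,interpolation=cv2.INTER_CUBIC))
s=arm.observe();print(s["force"],s["position"])
E
```

```text
clock: 14.05
position: [0.5094, 0.034, 0.2423]
ee_rot: [3.135, 0.194, 0.002]
force: [-5.9, -4.3, 20.1]
width: 0.166
[-5.81909612 -4.45893439 20.8668183 ] [0.50938352 0.03400407 0.24230743]
```

View pics/scene9c.png

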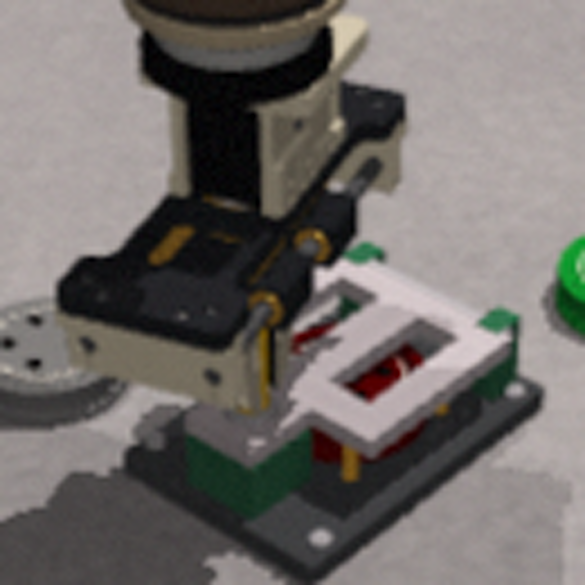

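```bash
python3 - <<'E'
from h import *
im=cv2.imread("pics/scene9.png");S=6;x0,y0=255,165
im=cv2.resize(im[165:240,255:355],None,fx=S,fy=S,interpolation=cv2.INTER_CUBIC)
a=np.radians(-12);ux=np.array([np.cos(a),np.sin(a),0]);uy=np.array([-np.sin(a),np.cos(a),0])
H=np.array([.509,.034,0]);hg=H+.125*uy
for th,c in((0,(0,255,0)),(.04,(0,0,255))):
    pts=[]
    for x,r in((-.055,.105),(-.02,.105),(-.02,.145),(.02,.145),(.02,.105),(.055,.105),(.055,.0)):
        P=hg+ux*x-uy*(r*np.cos(th)-.005*np.sin(th))+np.array([0,0,.05+r*np.sin(th)+.005*np.cos(th)])
        pts.append((proj("scene",P)-[x0,y0]+.5)*S)
    cv2.polylines(im,[np.int32(pts)],False,c,1)
cv2.imwrite("pics/chk9.png",im)
E
```

View pics/chk9.png

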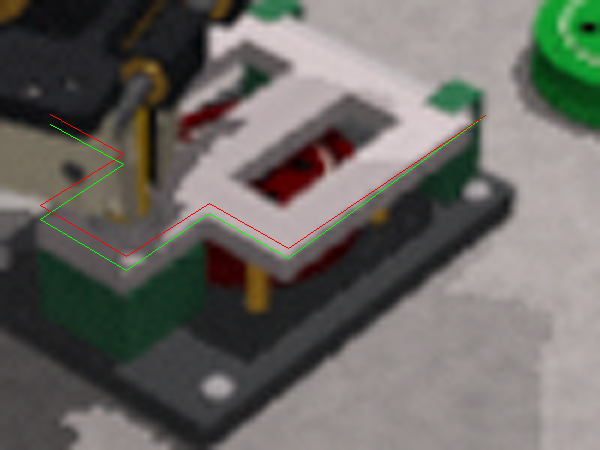

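```bash
python3 -m pendant '[[[0,0,0.5,0,0,0,1],[0,0,0.5,0,0,0,1],[0,0,0.5,0,0,0,1],[0,0,0.5,0,0,0,1],[0,0,0.5,0,0,0,1],[0,0,0.5,0,0,0,1]]]'; python3 - <<'E'
from h import *
for n in["scene","top"]: cv2.imwrite(f"pics/{n}10.png",get_image(n)[:,:,::-1])
s=arm.observe();print(s["force"],s["position"],s["width"])
E
```

```text
clock: 14.9
position: [0.5094, 0.034, 0.2422]
ee_rot: [3.135, 0.194, 0.002]
force: [-6.0, -4.7, 25.3]
width: 0.167
[-6.99040363 -5.04566352 26.43504002] [0.50937863 0.03405339 0.24219187] 0.1637306776611304
```

View pics/scene10.png

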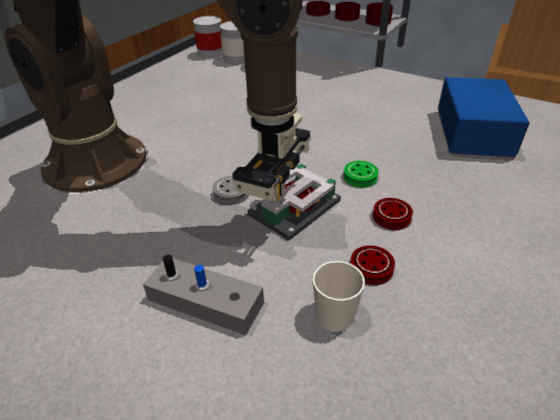

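The press is firm and steady: the pose moved only 0.1 mm while the force rose about 5 N. The lid lies level in the picture, and everything else stands where it was.

```bash
python3 -c "
from cell import arm
print(arm.sign_off())"
```

```text
the job is handed in; nothing more can be done
None
```

I swung the lid down onto the wheel with the closed fingers. Then I drew the yellow pin from the tray and pushed it through the lid hole and the base hole. I handed the job in at about 15 s of the 61 s, with the arm still gripping the pin and pressing it down.

**Last checks:**
- **Depth:** the arm's pose puts the pin tip at about 17.2 mm above the bench, against 17 mm when seated. This assumes the pin did not slip in the fingers.
- **Force:** the press held at about 25–26 N with almost no further movement, which fits the hard stop. There was also a side force of about 8 N. Shutting the lid needs about 7 N.
- **Lid:** in the scene picture its outline matched the fully shut position to within about 0.01 rad. I did that outline check at about 20 N, just before the final half-millimetre press.
- **Other items:** the blue and black pins, the loose wheels and the cup were where they started.

A brief upward force of about 6 N showed when I gripped the pin in the tray. It was gone after the lift, and I did not find its cause. No check failed or disagreed.

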